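Zero the burrs of a coffee grinder and set the gap

ROBOT

A 6-joint arm with a two-finger parallel gripper is mounted at the origin on a cart in front of the work surface, level with it; the furniture and walls round the work are solid. World frame = base frame: x ahead of the robot, y to its left, z up, the work surface at z = 0. Lengths are in m, angles in rad, forces in N, time in s.
With the tool pointing down it reaches from about 0.35 to 0.975 m from the base axis. Payload 4.9 kg.
Tool frame: the origin (TCP) lies between the finger pads, 19 mm behind the fingertips; this is the grasp point; z points along the fingers, y is the line along which they close (so a half turn about z gives the same grasp; the last joint's range is limited). The gripper opens to 85 mm and grips with 20 to 120 N. Pads are 22 mm wide; open, the fingers measure 114 mm over their backs; the gripper's body (76 mm by 85 mm) begins 54 mm behind the grasp point. The pads swing forward as they close: fully open they stand 13 mm farther back than shut.
Start: joints at [1.096, 0.053, 1.613, -0, 1.476, -0.119], TCP at [0.218, 0.586, 0.25] pointing down, gripper open.
Joint ranges: [-3.01, 3.01], [-1.01, 2.22], [0.06, 2.58], [-1.02, 4.17], [0.09, 2.62], [-3.14, 3.14]. Speed limits (rad/s): [2.57, 2.57, 3.14, 3.14, 3.14, 3.14].

INTERFACE

Orientations are given as a unit quaternion [w, x, y, z].
In Python, from plant import * gives the robot as it stands.
- The arm moves only by the tool jog_arm, never from a script. Its argument "moves" is a list that holds one entry, the list of rows, each a list of 7 numbers: the finger opening in cm, from 0 to 8.54, then the shift along the tool's x, y, z in cm, then the turn, a rotation vector about the tool's x, y, z in rad. A call has 1 to 20 rows; each row shifts and turns the commanded pose from where the row before left it, along the tool's axes as they then stand; what a row does not reach is not made up. A row lasts 1/12 s, in which the tool goes at most 41.7 mm and 7.16 degrees, less where a joint would pass 70% of its speed; a pose out of reach is approached as far as the arm can. A call is refused whole if a number of a shift passes 4.17 or a number of a turn 0.125, either way. A call with a gripper value outside its range is refused whole. The fingers move at their own pace and stop on an object; the grip force is fixed at half the most. Time passes only in rows, so rows that do not move let the fingers close. It gives the time, the measured TCP pose, the force, the opening and the grip force at its end, in the units of the state.
- state(): the state, without advancing time (a new reading comes with each control period).
- grab_frame(name): name is "scene" or "side" or "wrist"; returns a dict with "color" (384x512x3 uint8, blue, green, red), "depth" (384x512 float32, m along the optical axis (not along the pixel's ray), 0 where there is no reading), "fx", "fy", "cx", "cy" (pixels), "R" (3x3) and "t" (3): a world point X has camera coordinates R X + t. Camera axes: x right, y down, z forward; pixel columns grow to the right and rows downward; lengths in m; the calibration is good to about 2 mm. A picture is of the moment at which its call begins.
- job_done(): hands the job in; it is judged then, once.
Trained networks look in a picture, given as the dict that the camera call returned (one of the last four; its "shot" number tells which), for a name from the list of things; names that differ only in an ending like _2 or _b are one class to them, and where a whole thing is asked for, a point or a joint stands for the part that bears it (a point fixed in the world has none). Each returns a list of dicts, best first, with "p" (0 to 1); they miss things now and then, are a little off and sometimes report something else, mostly with a low value. They report only what shows in the picture. A call takes as long as a camera call.
- recognise(name, picture): "rect" ([centre column, centre row, width, height] in pixels, round what is visible of it).
- regions_of(name, picture): "pixels" (384x512 bool, what is visible of it) and "rect" ([centre column, centre row, width, height] in pixels, round what is visible of it).
The state is a dict: "time": time; "joint_pos": joint angles; "joint_vel": joint speeds; "joint_efforts": joint torques, N m; "tool_pos": TCP position; "tool_rot": TCP orientation; "contact_force": force on the tool from outside, world axes, zero at the start; "ft_torque": the same for the moment, N m; "gripper_width": opening from 0.0 (shut) to 1.0 (fully open); "grasp_force": force on a finger pad.
Only numpy, scipy, OpenCV 4.12 (cv2) and the standard library are available. Lean on these libraries where they do the work, as an engineer would, in place of code of your own. Each camera call takes 0.05 s, during which the arm holds its last target. There are 200 camera calls.

TASK

The grinder has been cleaned and its burrs need zeroing: swing the clamp bail over from its upright position towards the front and down over centre until it is fully closed, so that the burr carrier is held down. Then turn the adjuster thumbscrew on top clockwise until it seats (the burrs touch), and back it off a quarter turn. Finish while still gripping the thumbscrew there, so that it cannot creep while I lock it; do not knock the mug, the brush or the spice jars about.

Things in the scene. Friction and masses are not known exactly. Their poses are not given: they have to be found in the camera images.
- grinder: Compact grey coffee grinder, fixed: foot plate 250 x 128 mm, tower 116 mm wide with its front face 55 mm before the origin. Origin on the worktop under the middle of the aluminium burr carrier plate (106 x 112 mm, top at z 127 mm with the bail closed). Own -x is the front (chute, steel cup), +y its left, z up. Black bean hopper behind: x 64 to 114, 104 wide, top at z 170 mm.
- bail_pivot (a point): Middle of the clamp bail's pivot axis, at x 40, y 0, z 144 mm of the grinder; the axis runs along the grinder's y. While the bail is open, springs lift the carrier plate and the thumbscrew on it by 4.9 mm.
- bail (a joint): Clamp bail angle: 0 fully closed (arms level, pointing to the grinder's front; hard stop), 1.65 fully open (upright, leaning slightly back; hard stop), where it starts. Its two toggle links press the sprung carrier down as it closes; resistance at the bar up to about 5 N. Below 0.2 rad it is over centre and stays shut by itself; let go above about 0.4 rad it may swing open again.
- bail_bar (a point): Middle of the bail's cross bar: black ribbed round sleeve 14 mm thick, 86 mm long, along the grinder's y, 125 mm from the pivot axis, between two steel arms (7 mm thick, 10 high, 137 apart on centres). Open, it is the grinder's highest part, about 269 mm up; closed, it lies 144 mm up and 85 mm before the grinder's origin, 23 mm clear of the tower's front.
- thumbscrew: Black adjuster thumbscrew amid the dial on the carrier: round ribbed skirt 51 mm across, 16 high, with an upright bar grip on it 46 mm long (own x), 13 thick (own y), 36 high, top 52 mm above the origin; a steel line marks the +x end. Origin on its vertical axis (x -10, y 0 mm of the grinder), at the skirt's underside, 131 mm up with the bail closed. It keeps its height as it turns.
- thumbscrew_grip (a point): Point on the thumbscrew's axis, 38 mm above its origin, 14 mm below the top of its bar grip: a good height for the TCP. Axes as the thumbscrew's.
- adjuster (a joint): Turning angle of the thumbscrew, in rad, measured back from its seat: 0 is seated (burrs touching, a hard stop), and it grows as it is turned anticlockwise seen from above (backed off). At 0 its bar lies along the grinder's x. Starts 0.8 to 2.2 backed off. Friction of 0.08 N m keeps it where it is left.
- mug: Plain beige mug, 78 mm across and 100 mm high with a handle, origin under its centre; leave it alone.
- brush: Wooden scrubbing brush 49 x 150 x 43 mm lying on its bristles, long along its own y, origin under its centre; leave it alone.
- spice_one: Spice jar with black cap, 41 mm across and 105 mm high, origin under its centre; leave it alone.
- spice_two: Another spice jar like it, 41 mm across and 105 mm high, origin under its centre; leave it alone.

How it is judged:
On the way, in this order (a step that is already met when the one before it is completed fails the run):
1. the clamp bail is swung over centre and fully closed (value of joint bail below 0.08 rad), for 0.2 s.
2. with the bail closed, the thumbscrew is turned in until it seats (value of joint adjuster below 0.06 rad and value of joint bail below 0.08 rad), for 0.1 s.
At the end, for the whole second after the job is handed in: The bail is fully closed (within 0.08 rad), the thumbscrew stands a quarter turn back from its seat (1.57 rad, give or take 0.2) and is still, and the fingers hold it (more than 3 N) (value of joint bail below 0.08 rad and value of joint adjuster between 1.37 and 1.77 rad and velocity of joint adjuster between -0.1 and 0.1 rad/s and contact force between the fingers and thumbscrew above 3 N); the arm keeps its last pose, push and grip.
It fails at once if the mug is knocked more than 30 mm from its place (distance of mug from where it was at the start of the episode above 0.03 m).
It fails at once if the brush is knocked more than 30 mm from its place (distance of brush from where it was at the start of the episode above 0.03 m).
It fails at once if a spice jar is knocked more than 30 mm from its place (distance of spice_one from where it was at the start of the episode above 0.03 m).
It fails at once if a spice jar is knocked more than 30 mm from its place (distance of spice_two from where it was at the start of the episode above 0.03 m).
It also fails if it takes over 64 s, if anything falls off the work surface, if the arm or the gripper's body presses on something with over 40 N, if the wrist force passes 120 N, or if a joint passes its speed limit or range.

## Working session

There is one attempt and no reset: what is moved stays moved. The work goes in short steps, Python scripts to look and compute and a tool call to move; the robot and the scene stay as the last step left them, time stands still between calls to the robot, and variables do not carry over. Pictures are saved under pics/ and viewed, at most 10 in all, crops included, and the job is handed in when it is done.

Besides the shell and the picture viewer there is one more tool, called after "Call:" as name([rows], argument=value, ...), one row to a line, values as JSON. jog_arm: Moves the arm, as the interface text tells. Its arguments: {"type":"object","properties":{"moves":{"type":"array"}},"required":["moves"]}

```bash
ls; mkdir -p pics; python3 - <<'E'
from plant import *
import cv2,numpy as np,pickle
s=state();print(s)
fr={n:grab_frame(n) for n in("scene","side")}
out=[]
for n,f in fr.items():
    for k in("grinder","bail","bail_bar","thumbscrew","mug","brush","spice_one"):
        for r in regions_of(k,f)[:2]:
            m=r["pixels"]&(f["depth"]>0)
            v,u=np.nonzero(m);d=f["depth"][m]
            if len(d)==0: continue
            P=np.stack([(u-f["cx"])/f["fx"]*d,(v-f["cy"])/f["fy"]*d,d],1)
            X=(P-f["t"])@f["R"]
            print(n,k,round(r["p"],2),np.round(r["rect"]),np.round(np.median(X,0),3),np.round(np.percentile(X,3,axis=0),3),np.round(np.percentile(X,97,axis=0),3))
pickle.dump(fr,open("fr.pkl","wb"))
im=np.hstack([fr["scene"]["color"],fr["side"]["color"]])
cv2.imwrite("pics/a.png",cv2.resize(im,(800,300)))
cv2.imwrite("pics/scene.png",cv2.resize(fr["scene"]["color"],(800,600)))
cv2.imwrite("pics/side.png",cv2.resize(fr["side"]["color"],(800,600)))
E
```

```text
pics
{'time': 0.0, 'joint_pos': array([ 1.09598632e+00,  5.33809697e-02,  1.61430431e+00, -8.07616825e-06,
        1.47600870e+00, -1.19003009e-01]), 'joint_vel': array([ 0.00061609,  0.00164636, -0.00160293, -0.0015441 , -0.00060865,
        0.00143703]), 'joint_efforts': array([ 4.92543822e-04, -3.93712127e+01, -3.70165908e+01, -1.46758939e-04,
        7.32923218e-03, -2.40835516e-05]), 'tool_pos': array([0.21744792, 0.58532264, 0.24874188]), 'tool_rot': array([-3.03542216e-04,  1.76966074e-01,  9.84216391e-01, -1.00586930e-03]), 'contact_force': array([-0.09107021, -0.63376609,  0.8996409 ]), 'ft_torque': array([0.00174189, 0.04664116, 0.02754294]), 'grasp_force': 0.0, 'gripper_width': 1.0008693260138237}
scene grinder 0.74 [276. 207. 103. 165.] [0.515 0.16  0.119] [0.411 0.108 0.012] [0.634 0.249 0.271]
scene bail 0.82 [294. 163.  71.  76.] [0.581 0.185 0.262] [0.565 0.11  0.141] [0.591 0.251 0.275]
scene bail_bar 0.72 [294. 161.  71.  77.] [0.582 0.174 0.261] [0.566 0.11  0.142] [0.592 0.25  0.275]
scene thumbscrew 0.6 [278. 194.  23.  30.] [0.518 0.171 0.152] [0.503 0.152 0.139
[... 242 characters left out ...]
r 0.76 [254. 175.  92. 108.] [0.577 0.23  0.102] [0.42  0.116 0.007] [0.652 0.261 0.257]
side bail 0.83 [236. 149.  26.  61.] [0.585 0.186 0.225] [0.57  0.113 0.133] [0.596 0.255 0.274]
side bail 0.44 [253. 162.  11.  22.] [0.529 0.193 0.155] [0.509 0.168 0.142] [0.544 0.201 0.187]
side bail_bar 0.79 [238. 151.  26.  60.] [0.583 0.167 0.216] [ 0.177 -1.484 -0.436] [0.596 0.255 0.274]
side mug 0.91 [290. 267.  38.  58.] [0.549 0.503 0.067] [0.509 0.447 0.006] [0.584 0.543 0.098]
side brush 0.55 [267. 165.  12.  13.] [ 0.411 -0.014  0.04 ] [ 0.393 -0.044  0.014] [ 0.43  -0.002  0.044]
side spice_one 0.43 [209. 158.  11.  10.] [ 0.617 -0.014  0.101] [ 0.597 -0.04   0.087] [ 0.634 -0.004  0.105]
```

View pics/scene.png

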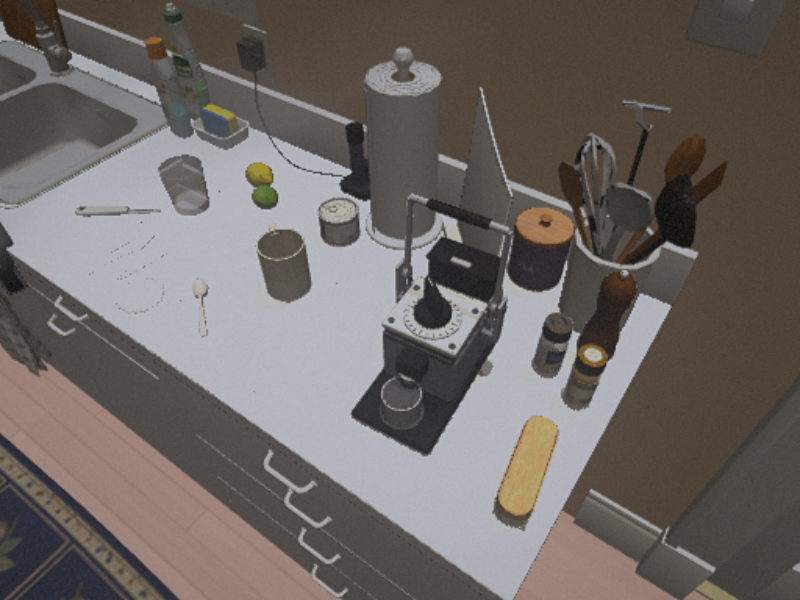

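View pics/side.png

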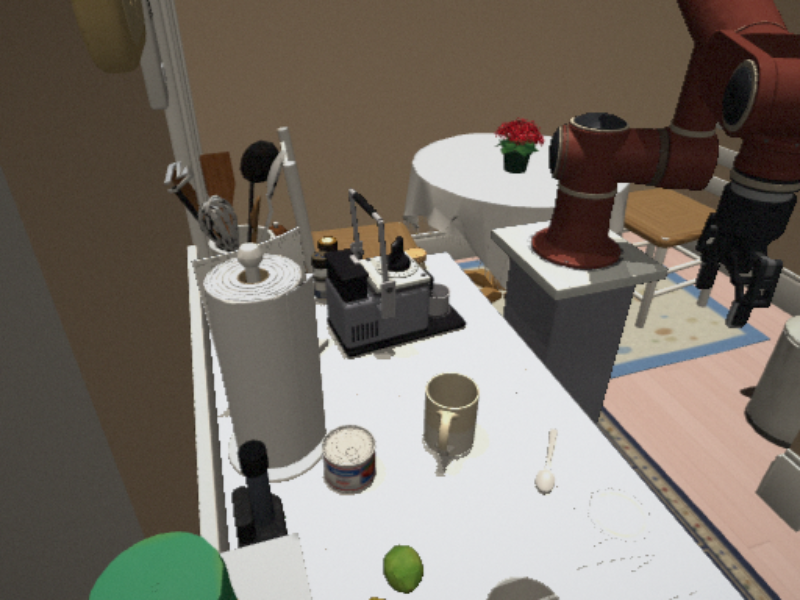

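```bash
python3 - <<'E'
import pickle,numpy as np,cv2
fr=pickle.load(open("fr.pkl","rb"))
Xs=[];C=[]
for n,f in fr.items():
    v,u=np.nonzero(f["depth"]>0);d=f["depth"][v,u]
    X=(np.stack([(u-f["cx"])/f["fx"]*d,(v-f["cy"])/f["fy"]*d,d],1)-f["t"])@f["R"]
    k=(X[:,0]>.3)&(X[:,0]<.75)&(X[:,1]>0)&(X[:,1]<.35)
    print(n,"cam",np.round(-f["R"].T@f["t"],3))
    for nm,lo,hi in(("bar",.25,.285),("arms",.195,.25),("grip",.172,.19),("hopper",.164,.172),("carrier",.128,.137)):
        Y=X[k&(X[:,2]>lo)&(X[:,2]<hi)]
        if len(Y)<5: continue
        r=cv2.minAreaRect(Y[:,:2].astype(np.float32))
        print(n,nm,len(Y),np.round(np.median(Y,0),4),np.round(Y.min(0),3),np.round(Y.max(0),3),np.round(r[0],3),np.round(r[1],3),round(r[2],1))
E
```

```text
scene cam [ 0.078 -0.097  0.725]
scene bar 742 [0.5871 0.1456 0.2704] [0.573 0.    0.25 ] [0.75  0.253 0.285] [0.646 0.125] [0.101 0.275] 48.3
scene arms 624 [0.7197 0.1656 0.2249] [0.569 0.    0.195] [0.75  0.253 0.25 ] [0.65  0.126] [0.238 0.184] 84.9
scene grip 305 [0.5403 0.1757 0.1841] [0.51  0.014 0.172] [0.749 0.252 0.19 ] [0.669 0.159] [0.179 0.275] 57.8
scene hopper 473 [0.6207 0.1817 0.165 ] [0.51  0.016 0.164] [0.749 0.25  0.172] [0.669 0.161] [0.178 0.278] 59.6
scene carrier 1684 [0.5386 0.1593 0.1324] [0.479 0.    0.128] [0.748 0.259 0.137] [0.611 0.135] [0.208 0.301] 73.7
side cam [0.82  1.039 0.655]
side bar 247 [0.5923 0.1662 0.2704] [0.575 0.01  0.25 ] [0.731 0.256 0.284] [0.631 0.119] [0.072 0.287] 33.3
side arms 441 [0.7146 0.1841 0.221 ] [0.57  0.016 0.195] [0.75  0.257 0.249] [0.653 0.137] [0.228 0.182] 85.8
side grip 161 [0.5783 0.1781 0.1821] [0.513 0.015 0.172] [0.745 0.256 0.19 ] [0.661 0.145] [0.134 0.277] 58.1
side hopper 162 [0.6155 0.1872 0.1651] [0.513 0.021 0.164] [0.75  0.254 0.172] [0.662 0.142] [0.132 0.276] 55.9
side carrier 536 [0.5604 0.2052 0.1318] [0.483 0.115 0.128] [0.7   0.265 0.137] [0.578 0.192] [0.21  0.145] 24.0
```

The scene view shows the grinder at about (435,340)/800 px: chute and cup face the robot, the bail bar is upright at (455,210), and the thumbscrew is at (433,305). The mug is at (285,265), the jars at (555,345) and (585,375), and the brush at (530,465). The side view agrees. Next I fit the grinder's pose.

```bash
cat > fit.py <<'E'
import pickle,numpy as np,cv2
def cloud(f):
    v,u=np.nonzero(f["depth"]>0);d=f["depth"][v,u]
    return (np.stack([(u-f["cx"])/f["fx"]*d,(v-f["cy"])/f["fy"]*d,d],1)-f["t"])@f["R"]
def axis(Y):
    c=Y.mean(0);w,V=np.linalg.eigh(np.cov((Y-c).T));a=V[:,-1];return c,a,np.sqrt(w)
def box(X,lo,hi): return X[((X>lo)&(X<hi)).all(1)]
E
python3 - <<'E'
from fit import *
fr=pickle.load(open("fr.pkl","rb"))
for n,f in fr.items():
    X=cloud(f)
    B=box(X,[.55,.08,.266],[.61,.28,.285]); c,a,s=axis(B[:,:2]); print(n,"bar",len(B),c.round(4),"yaw",np.degrees(np.arctan2(-a[0],a[1])).round(2),B.min(0).round(3),B.max(0).round(3))
    C=box(X,[.44,.08,.1295],[.60,.27,.1345]); r=cv2.minAreaRect(C[:,:2].astype(np.float32)); print(" carrier",len(C),np.round(r[0],4),np.round(r[1],4),r[2],np.median(C[:,2]).round(4))
    H=box(X,[.58,.08,.164],[.66,.27,.176]); r=cv2.minAreaRect(H[:,:2].astype(np.float32)); print(" hopper",len(H),np.round(r[0],4),np.round(r[1],4),r[2])
    G=box(X,[.48,.14,.160],[.555,.21,.195]); c,a,s=axis(G[:,:2]); print(" grip",len(G),c.round(4),np.degrees(np.arctan2(a[1],a[0])).round(1),s.round(4),G.min(0).round(3),G.max(0).round(3))
    F=box(X,[.38,.05,.006],[.64,.28,.02]); r=cv2.minAreaRect(F[:,:2].astype(np.float32)); print(" foot",len(F),np.round(r[0],4),np.round(r[1],4),r[2])
E
```

```text
scene bar 409 [0.5837 0.1784] yaw 5.5 [0.575 0.11  0.266] [0.596 0.253 0.276]
 carrier 1058 [0.5364 0.1816] [0.1578 0.1201] 85.25753021240234 0.1319
 hopper 387 [0.6204 0.171 ] [0.1334 0.0638] 81.80912017822266
 grip 207 [0.5216 0.1728] 56.2 [0.0038 0.0141] [0.51  0.155 0.16 ] [0.541 0.195 0.19 ]
 foot 1528 [0.5175 0.1511] [0.1439 0.2656] 76.74565124511719
side bar 130 [0.5887 0.1914] yaw 5.64 [0.577 0.116 0.266] [0.597 0.252 0.275]
 carrier 343 [0.5355 0.1893] [0.1045 0.1495] 1.0832576751708984 0.1315
 hopper 121 [0.6222 0.1732] [0.1335 0.0579] 79.91911315917969
 grip 94 [0.5299 0.1855] 48.7 [0.0032 0.0138] [0.513 0.162 0.16 ] [0.544 0.199 0.188]
 foot 543 [0.5132 0.2328] [0.2512 0.0686] 19.524770736694336
```

```bash
python3 - <<'E'
from fit import *
fr=pickle.load(open("fr.pkl","rb"))
yaw=np.radians(5.5);c,s=np.cos(yaw),np.sin(yaw)
for n,f in fr.items():
    X=cloud(f)
    for lo,hi in((.2,.3),(.3,.4),(.4,.6)):
        Y=box(X,[.3,.0,lo],[.85,.45,hi]);Y=Y[~((Y[:,0]<.61)&(Y[:,2]<.28))]
        if len(Y):
            print(n,lo,len(Y),Y.min(0).round(3),Y.max(0).round(3),"minx by y:",[(round(y,2),Y[(abs(Y[:,1]-y)<.025)][:,0].min().round(3)) for y in np.arange(.025,.45,.05) if (abs(Y[:,1]-y)<.025).any()])
E
```

```text
scene 0.2 4491 [0.696 0.    0.2  ] [0.85 0.45 0.3 ] minx by y: [(np.float64(0.02), np.float64(0.699)), (np.float64(0.08), np.float64(0.75)), (np.float64(0.13), np.float64(0.749)), (np.float64(0.18), np.float64(0.696)), (np.float64(0.23), np.float64(0.736)), (np.float64(0.28), np.float64(0.79)), (np.float64(0.33), np.float64(0.844)), (np.float64(0.38), np.float64(0.734)), (np.float64(0.43), np.float64(0.722))]
scene 0.3 277 [0.687 0.    0.3  ] [0.807 0.427 0.342] minx by y: [(np.float64(0.02), np.float64(0.687)), (np.float64(0.38), np.float64(0.788)), (np.float64(0.43), np.float64(0.778))]
side 0.2 2572 [0.699 0.01  0.2  ] [0.85 0.45 0.3 ] minx by y: [(np.float64(0.02), np.float64(0.7)), (np.float64(0.08), np.float64(0.751)), (np.float64(0.13), np.float64(0.754)), (np.float64(0.18), np.float64(0.699)), (np.float64(0.23), np.float64(0.733)), (np.float64(0.28), np.float64(0.807)), (np.float64(0.33), np.float64(0.847)), (np.float64(0.38), np.float64(0.739)), (np.float64(0.43), np.float64(0.724))]
side 0.3 311 [0.69  0.001 0.3  ] [0.811 0.432 0.341] minx by y: [(np.float64(0.02), np.float64(0.69)), (np.float64(0.43), np.float64(0.781))]
```

Call:
jog_arm([
  [[5,0,0,-1.1,0,0,0.1243],[5,0,0,-1.1,0,0,0.1243],[5,0,0,-1.1,0,0,0.1243],[5,0,0,-1.1,0,0,0.1243],[5,0,0,-1.1,0,0,0.1243],[5,0,0,-1.1,0,0,0.1243],[5,0,0,-1.1,0,0,0.1243],[5,0,0,-1.1,0,0,0.1243],[5,0,0,-1.2,0,0,0.1243]],
])

```text
time: 1.55
tool_pos: [0.2176, 0.5857, 0.3503]
tool_rot: [0.0, 0.675, 0.738, -0.0]
contact_force: [0.1, -0.0, -0.1]
gripper_width: 0.582
grasp_force: 0.0
```

Call:
jog_arm([
  [[5,-2.74,2.06,0,0,0,0],[5,-2.74,2.06,0,0,0,0],[5,-2.74,2.06,0,0,0,0],[5,-2.74,2.06,0,0,0,0],[5,-2.74,2.06,0,0,0,0],[5,-2.74,2.06,0,0,0,0],[5,-2.74,2.06,0,0,0,0],[5,-2.74,2.06,0,0,0,0],[5,-2.74,2.06,0,0,0,0],[5,-2.74,2.06,0,0,0,0],[5,-2.74,2.06,0,0,0,0],[5,-2.74,2.06,0,0,0,0],[5,-2.74,2.06,0,0,0,0],[5,-2.74,2.06,0,0,0,0],[5,-2.74,2.06,0,0,0,0],[5,-2.74,2.06,0,0,0,0],[5,0,0,0,0,0,0],[5,0,0,0,0,0,0]],
])

```text
time: 3.05
tool_pos: [0.5886, 0.1799, 0.3495]
tool_rot: [-0.0, 0.673, 0.739, -0.0]
contact_force: [-0.5, 0.3, -0.7]
gripper_width: 0.585
grasp_force: 0.0
```

```bash
python3 - <<'E'
from plant import *
from fit import *
s=state();print(s["tool_pos"].round(4),s["tool_rot"].round(4),s["joint_pos"].round(2),s["gripper_width"])
f=grab_frame("wrist");pickle.dump(f,open("w1.pkl","wb"))
X=cloud(f);print("cam",(-f["R"].T@f["t"]).round(3))
B=box(X,[.55,.08,.262],[.62,.28,.285]);print(len(B),B.min(0).round(4),B.max(0).round(4))
if len(B)>9:
    c,a,_=axis(B[:,:2]);print("bar",c.round(4),np.degrees(np.arctan2(-a[0],a[1])))
G=box(X,[.48,.12,.16],[.57,.23,.195]);
if len(G)>9:
    T=G[G[:,2]>G[:,2].max()-.008];c,a,_=axis(T[:,:2]);r=cv2.minAreaRect(T[:,:2].astype(np.float32));print("grip",len(T),T[:,2].max(),c.round(4),np.degrees(np.arctan2(a[1],a[0])),r)
for k in("bail_bar","thumbscrew"):
    for r in regions_of(k,f)[:2]:print(k,r["p"],np.round(r["rect"]))
cv2.imwrite("pics/w1.png",f["color"])
E
```

```text
[0.5886 0.1799 0.3495] [-5.000e-04  6.733e-01  7.394e-01 -3.000e-04] [ 0.18 -0.01  1.51  0.    1.64  0.08] 0.5854473967255405
cam [0.582 0.261 0.473]
3300 [0.576  0.1113 0.2623] [0.5988 0.2544 0.277 ]
bar [0.587  0.1913] 5.35408746672499
grip 591 0.18971259467821328 [0.5292 0.1785] 53.344188964717006 ((0.5285959243774414, 0.17759256064891815), (0.04467681422829628, 0.01302486564964056), 53.233970642089844)
bail_bar 0.94 [248. 195.  26. 194.]
bail_bar 0.27 [226. 187. 194. 209.]
thumbscrew 0.69 [198. 167.  48.  53.]
thumbscrew 0.52 [264. 282.  26.  57.]
```

View pics/w1.png

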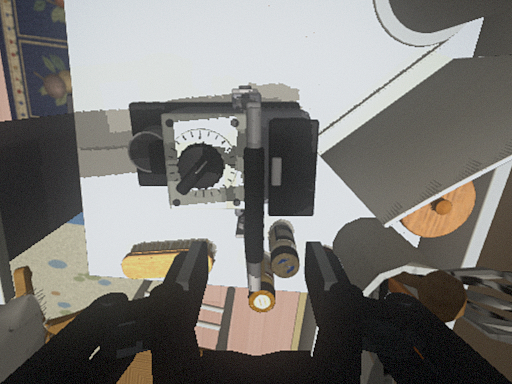

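The wrist view shows the bar upright in the picture at column 255 (rows 150–265), centred between the fingers, and the thumbscrew at (200,168). The bar middle measures (0.588, 0.183, 0.270), which agrees with the pose worked out from the thumbscrew. I lower the fingers over it and grip.

Call:
jog_arm([
  [[5,0.3,-0.1,1,0,0,0],[5,0,0,1,0,0,0],[5,0,0,1,0,0,0],[5,0,0,1,0,0,0],[5,0,0,1,0,0,0],[5,0,0,1,0,0,0],[5,0,0,1,0,0,0],[5,0,0,1,0,0,0],[1,0,0,0,0,0,0],[1,0,0,0,0,0,0],[1,0,0,0,0,0,0],[1,0,0,0,0,0,0],[1,0,0,0,0,0,0],[1,0,0,0,0,0,0],[1,0,0,0,0,0,0]],
])

```text
time: 4.45
tool_pos: [0.5865, 0.184, 0.2706]
tool_rot: [0.0, 0.672, 0.74, -0.0]
contact_force: [-3.6, -1.1, 1.7]
gripper_width: 0.141
grasp_force: 58.7
```

```bash
python3 -c "
import numpy as np
t=np.linspace(1.65,0,21);y=-12.5*np.cos(t);z=-12.5*np.sin(t)
print([[round(a,2),round(b,2)] for a,b in zip(np.diff(y),np.diff(z))])"
```

```text
[[np.float64(-1.03), np.float64(-0.04)], [np.float64(-1.03), np.float64(0.05)], [np.float64(-1.02), np.float64(0.13)], [np.float64(-1.01), np.float64(0.21)], [np.float64(-0.99), np.float64(0.3)], [np.float64(-0.96), np.float64(0.38)], [np.float64(-0.93), np.float64(0.45)], [np.float64(-0.88), np.float64(0.53)], [np.float64(-0.84), np.float64(0.6)], [np.float64(-0.79), np.float64(0.67)], [np.float64(-0.73), np.float64(0.73)], [np.float64(-0.67), np.float64(0.79)], [np.float64(-0.6), np.float64(0.84)], [np.float64(-0.53), np.float64(0.89)], [np.float64(-0.45), np.float64(0.93)], [np.float64(-0.37), np.float64(0.96)], [np.float64(-0.29), np.float64(0.99)], [np.float64(-0.21), np.float64(1.01)], [np.float64(-0.13), np.float64(1.02)], [np.float64(-0.04), np.float64(1.03)]]
```

Call:
jog_arm([
  [[1,0,-1.03,-0.04,0,0,0],[1,0,-1.03,0.05,0,0,0],[1,0,-1.02,0.13,0,0,0],[1,0,-1.01,0.21,0,0,0],[1,0,-0.99,0.3,0,0,0],[1,0,-0.96,0.38,0,0,0],[1,0,-0.93,0.45,0,0,0],[1,0,-0.88,0.53,0,0,0],[1,0,-0.84,0.6,0,0,0],[1,0,-0.79,0.67,0,0,0]],
])

```text
time: 5.28
tool_pos: [0.4944, 0.1752, 0.2402]
tool_rot: [0.003, 0.672, 0.74, 0.004]
contact_force: [3.8, 0.1, 6.1]
gripper_width: 0.14
grasp_force: 62.7
```

Call:
jog_arm([
  [[1,0,-0.73,0.73,0,0,0],[1,0,-0.67,0.79,0,0,0],[1,0,-0.6,0.84,0,0,0],[1,0,-0.53,0.89,0,0,0],[1,0,-0.45,0.93,0,0,0],[1,0,-0.37,0.96,0,0,0],[1,0,-0.29,0.99,0,0,0],[1,0,-0.21,1.01,0,0,0],[1,0,-0.13,1.02,0,0,0],[1,0,-0.04,1.03,0,0,0],[1,0,0,0,0,0,0],[1,0,0,0,0,0,0]],
])

```text
time: 6.28
tool_pos: [0.4523, 0.1711, 0.1461]
tool_rot: [-0.0, 0.672, 0.74, -0.0]
contact_force: [1.3, -0.4, 8.8]
gripper_width: 0.136
grasp_force: 63.6
```

Call:
jog_arm([
  [[1,0,0,0.1,0,0,0],[1,0,0,0.1,0,0,0],[1,0,0,0.1,0,0,0],[1,0,0,0,0,0,0],[1,0,0,0,0,0,0],[1,0,0,0,0,0,0]],
])

```text
time: 6.78
tool_pos: [0.4524, 0.1712, 0.1458]
tool_rot: [-0.0, 0.672, 0.74, -0.001]
contact_force: [-7.6, -1.5, 24.9]
gripper_width: 0.135
grasp_force: 65.0
```

```bash
python3 - <<'E'
from plant import *
from fit import *
for n in("scene","side"):
    X=cloud(grab_frame(n))
    c,s=np.cos(.0945),np.sin(.0945)
    # grinder frame from thumbscrew
    o=np.array([.5285,.1776])+.01*np.array([c,s])
    g=np.c_[(X[:,:2]-o)@np.array([[c,-s],[s,c]]),X[:,2]]
    for sg in(1,-1):
        A=box(g,[-.075,.060 if sg>0 else -.077,.125],[.02,.077 if sg>0 else -.060,.165])
        if len(A)>8: print(n,sg,len(A),[(x,A[(abs(A[:,0]-x)<.012),2].max().round(4)) for x in(-.06,-.04,-.02,0,.02) if (abs(A[:,0]-x)<.012).any()])
E
```

```text
scene 1 60 [(-0.06, np.float64(0.1496)), (-0.04, np.float64(0.1498))]
scene -1 153 [(-0.06, np.float64(0.15)), (-0.04, np.float64(0.1498)), (-0.02, np.float64(0.1506)), (0, np.float64(0.1511)), (0.02, np.float64(0.1492))]
side 1 122 [(-0.06, np.float64(0.1495)), (-0.04, np.float64(0.1485)), (-0.02, np.float64(0.1479)), (0, np.float64(0.1485)), (0.02, np.float64(0.1486))]
side -1 80 [(-0.06, np.float64(0.148)), (-0.04, np.float64(0.149)), (-0.02, np.float64(0.149)), (0, np.float64(0.1482)), (0.02, np.float64(0.1476))]
```

Call:
jog_arm([
  [[1,0,0,-0.2,0,0,0],[2.4,0,0,0,0,0,0],[2.4,0,0,0,0,0,0],[2.4,0,0,0,0,0,0],[2.4,0,0,-0.5,0,0,0],[2.4,0,0,-1,0,0,0],[2.4,0,0,-1.5,0,0,0],[2.4,0,0,-2,0,0,0],[4.5,0,0,-2.5,0,0,0],[4.5,0,0,-2.5,0,0,0],[4.5,0,1.9,0,0,0,0],[4.5,0,1.9,0,0,0,0],[4.5,0,1.9,0,0,0,0],[4.5,-0.1,1.9,0,0,0,0]],
])

```text
time: 8.05
tool_pos: [0.5288, 0.1776, 0.2453]
tool_rot: [0.0, 0.672, 0.74, 0.0]
contact_force: [0.4, 0.3, -0.6]
gripper_width: 0.527
grasp_force: 0.0
```

Call:
jog_arm([
  [[4.5,0,0,0,0,0,0.1228],[4.5,0,0,0,0,0,0.1228],[4.5,0,0,0,0,0,0.1228],[4.5,0,0,0,0,0,0.1228],[4.5,0,0,0,0,0,0.1228],[4.5,0,0,0,0,0,0.1228],[4.5,0,0,0,0,0,0],[4.5,0,0,0,0,0,0]],
])

```text
time: 8.72
tool_pos: [0.528, 0.1774, 0.2447]
tool_rot: [-0.0, 0.893, 0.45, -0.0]
contact_force: [0.9, 0.1, 0.1]
gripper_width: 0.526
grasp_force: 0.0
```

```bash
python3 - <<'E'
from plant import *
from fit import *
s=state();print(s["tool_pos"].round(4),s["tool_rot"].round(4),s["joint_pos"].round(2),s["contact_force"].round(1))
f=grab_frame("wrist");X=cloud(f)
cv2.imwrite("pics/w2.png",f["color"])
sc=grab_frame("scene")
for X in(X,cloud(sc)):
    T=box(X,[.49,.13,.174],[.57,.22,.187])
    if len(T)>9:
        c,a,_=axis(T[:,:2]);r=cv2.minAreaRect(T[:,:2].astype(np.float32));print("grip",len(T),T[:,2].max(),c.round(4),np.degrees(np.arctan2(a[1],a[0])),r)
cc,ss=np.cos(.0945),np.sin(.0945);b=np.array([.5385,.1786])-.085*np.array([cc,ss])
for X in(cloud(f),cloud(sc)):
    B=box(X,[b[0]-.02,b[1]-.04,.13],[b[0]+.02,b[1]+.04,.16]); print("bar",len(B),B[:,2].max() if len(B) else 0)
E
```

```text
[0.528  0.1774 0.2447] [-0.      0.8931  0.45   -0.    ] [ 0.19 -0.11  1.78  0.    1.47  0.83] [0.9 0.1 0.1]
grip 1210 0.18498927915837773 [0.5299 0.1788] 53.25990855992719 ((0.5287994146347046, 0.17729821801185608), (0.04521269351243973, 0.01242059376090765), 53.43732452392578)
grip 126 0.18524946032692893 [0.5234 0.174 ] 54.415166059869506 ((0.5255402326583862, 0.1754164695739746), (0.04535087198019028, 0.012420565821230412), 54.07740020751953)
bar 1026 0.15279086597192088
bar 271 0.15298377657774814
```

View pics/w2.png

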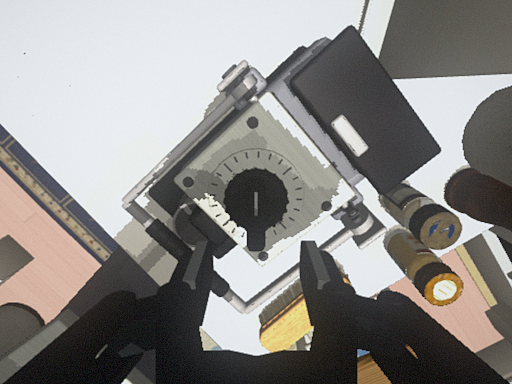

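The wrist view shows the bail closed, with its bar to the lower left at (165,240) to (240,300). The thumbscrew's bar grip stands vertical in the picture at (255,205), square to the closing line. Its centre and angle match the tool, so I descend, grip, and turn clockwise.

Call:
jog_arm([
  [[4.5,0,0,1,0,0,0],[4.5,0,0,1,0,0,0],[4.5,0,0,1,0,0,0],[4.5,0,0,1,0,0,0],[4.5,0,0,1,0,0,0],[4.5,0,0,1,0,0,0],[4.5,0,0,1,0,0,0],[4.5,0,0,0.5,0,0,0],[0.8,0,0,0,0,0,0],[0.8,0,0,0,0,0,0],[0.8,0,0,0,0,0,0],[0.8,0,0,0,0,0,0],[0.8,0,0,0,0,0,0],[0.8,0,0,0,0,0,0],[0.8,0,0,0,0,0,0]],
])

```text
time: 10.07
tool_pos: [0.528, 0.1777, 0.1698]
tool_rot: [-0.0, 0.894, 0.449, 0.0]
contact_force: [-3.6, 1.4, 0.7]
gripper_width: 0.142
grasp_force: 59.4
```

Call:
jog_arm([
  [[0.8,0,0,0,0,0,0.1],[0.8,0,0,0,0,0,0.1],[0.8,0,0,0,0,0,0.1],[0.8,0,0,0,0,0,0.1],[0.8,0,0,0,0,0,0.1],[0.8,0,0,0,0,0,0.1],[0.8,0,0,0,0,0,0.1],[0.8,0,0,0,0,0,0.05],[0.8,0,0,0,0,0,0],[0.8,0,0,0,0,0,0]],
])

```text
time: 10.9
tool_pos: [0.5284, 0.1769, 0.1698]
tool_rot: [0.001, 0.996, 0.091, 0.0]
contact_force: [-0.0, -1.8, 2.0]
gripper_width: 0.143
grasp_force: 59.5
```

```bash
cat > ang.py <<'E'
from plant import *
import numpy as np
s=state();q=s["tool_rot"];print("toolx yaw rel grinder",round(2*np.arctan2(q[2],q[1])-.0945,4),"torque",s["ft_torque"].round(2),"F",s["contact_force"].round(1),s["tool_pos"].round(4),s["joint_pos"].round(2))
E
python3 ang.py
```

```text
toolx yaw rel grinder 0.0868 torque [-0.44  0.22 -0.06] F [-0.  -1.8  2. ] [0.5284 0.1769 0.1698] [ 0.19 -0.05  1.85 -0.    1.34  1.58]
```

Call:
jog_arm([
  [[0.8,0,0,0,0,0,0.04],[0.8,0,0,0,0,0,0.04],[0.8,0,0,0,0,0,0.03],[0.8,0,0,0,0,0,0],[0.8,0,0,0,0,0,0],[0.8,0,0,0,0,0,0]],
])

```text
time: 11.4
tool_pos: [0.5284, 0.1769, 0.1698]
tool_rot: [0.001, 0.999, 0.036, 0.001]
contact_force: [-1.1, -4.2, 3.9]
gripper_width: 0.146
grasp_force: 60.4
```

```bash
python3 ang.py
```

```text
toolx yaw rel grinder -0.0221 torque [-0.81  0.28  0.7 ] F [-1.1 -4.2  3.9] [0.5284 0.1769 0.1698] [ 0.19 -0.05  1.85 -0.    1.34  1.69]
```

Call:
jog_arm([
  [[0.8,0,0,0,0,0,0.03],[0.8,0,0,0,0,0,0],[0.8,0,0,0,0,0,0],[0.8,0,0,0,0,0,0]],
])

```text
time: 11.73
tool_pos: [0.5284, 0.1769, 0.1698]
tool_rot: [0.001, 1.0, 0.022, 0.0]
contact_force: [-1.1, -5.0, 4.9]
gripper_width: 0.138
grasp_force: 68.0
```

```bash
python3 ang.py
```

```text
toolx yaw rel grinder -0.0512 torque [-0.99  0.26  1.37] F [-1.1 -5.   4.9] [0.5284 0.1769 0.1698] [ 0.19 -0.05  1.85 -0.    1.34  1.72]
```

Call:
jog_arm([
  [[0.8,0,0,0,0,0,-0.11],[0.8,0,0,0,0,0,-0.11],[0.8,0,0,0,0,0,-0.11],[0.8,0,0,0,0,0,-0.11],[0.8,0,0,0,0,0,-0.11],[0.8,0,0,0,0,0,-0.11],[0.8,0,0,0,0,0,-0.11],[0.8,0,0,0,0,0,-0.11],[0.8,0,0,0,0,0,-0.11],[0.8,0,0,0,0,0,-0.11],[0.8,0,0,0,0,0,-0.11],[0.8,0,0,0,0,0,-0.11],[0.8,0,0,0,0,0,-0.11],[0.8,0,0,0,0,0,-0.11],[0.8,0,0,0,0,0,-0.09],[0.8,0,0,0,0,0,0],[0.8,0,0,0,0,0,0],[0.8,0,0,0,0,0,0],[0.8,0,0,0,0,0,0]],
])

```text
time: 13.32
tool_pos: [0.5272, 0.1781, 0.1698]
tool_rot: [-0.001, 0.671, 0.741, -0.0]
contact_force: [-5.5, -0.9, 6.9]
gripper_width: 0.14
grasp_force: 60.3
```

```bash
python3 ang.py; python3 - <<'E'
from plant import *
from fit import *
s=state();print(s["grasp_force"])
sc=grab_frame("scene");X=cloud(sc)
cv2.imwrite("pics/end.png",sc["color"][100:320,180:470].repeat(2,0).repeat(2,1))
cc,ss=np.cos(.0945),np.sin(.0945);b=np.array([.5385,.1786])-.085*np.array([cc,ss])
B=box(X,[b[0]-.02,b[1]-.04,.13],[b[0]+.02,b[1]+.04,.16]); print("bar",len(B),B[:,2].max())
K=box(X,[.51,.14,.147],[.55,.21,.187]);print(len(K),axis(K[:,:2]))
E
```

```text
toolx yaw rel grinder 1.575 torque [-0.28  0.92  0.04] F [-5.5 -0.9  6.9] [0.5272 0.1781 0.1698] [ 0.19 -0.05  1.85  0.    1.34  0.09]
60.26832818984985
bar 272 0.15244779657320748
204 (array([0.52281409, 0.16455701]), array([-0.33609713,  0.94182733]), array([0.00598775, 0.00999455]))
```

View pics/end.png

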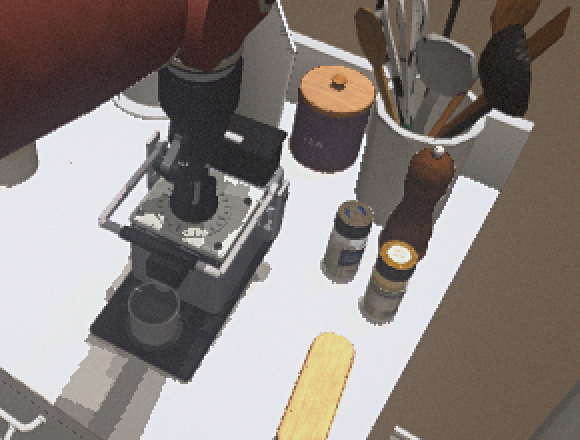

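The final view shows the bail down level in front at (160,245), the fingers holding the thumbscrew at (195,195), and the jars and brush where they were. I hand the job in.

```bash
python3 -c "
from plant import *
print(job_done())"
```

```text
the job is handed in; nothing more can be done
None
```

I closed the bail fully, turned the thumbscrew in until it seated, backed it off a quarter turn (about 1.57 rad) and handed the job in at about 13 s with the thumbscrew gripped at about 60 N; the hand-in call gave no verdict.

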